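# Set the trip dog to the travel limit switch

## Robot

A 6-joint arm with a two-finger parallel gripper is mounted at the origin on the work surface. World frame = base frame: x ahead of the robot, y to its left, z up, the work surface at z = 0. Lengths are in m, angles in rad, forces in N, time in s.
With the tool pointing down it reaches from about 0.35 to 0.875 m from the base axis. Payload 4.2 kg.
Tool frame: the origin (TCP) lies on the mounting face of the last link; the fingertips stand 173 mm ahead of it and the grasp point (between the pads) lies 155 mm ahead of it; z points along the fingers, y is the line along which they close (so a half turn about z gives the same grasp; the last joint's range is limited). The gripper opens to 85 mm and grips with 20 to 120 N. Pads are 22 mm wide; open, the fingers measure 114 mm over their backs; the gripper's body (76 mm by 85 mm) begins 54 mm behind the grasp point. The pads swing forward as they close: fully open they stand 13 mm farther back than shut.
Start: joints at [1.428, 0.385, 0.008, 0, -1.194, -0.259], TCP at [0.244, 0.575, 0.405] pointing down, gripper open.
Joint ranges: [-3.14, 3.14], [-1.21, 2.06], [-1.07, 1.41], [-3.16, 2.05], [-2.99, -0.16], [-3.1, 3.1]. Speed limits (rad/s): [2.79, 2.79, 3.14, 3.14, 3.14, 3.14].

## Interface

Orientations are given as a 3x3 rotation matrix whose columns are the frame's x, y, z axes.
In Python, from workcell import observe, capture, job_done gives the robot as it stands.
- The arm moves only by the tool drive_tool, never from a script. Its argument "series" is a list that holds one entry, the list of rows, each a list of 5 numbers: the shift along the tool's x, y, z in m, then the turn about the tool's z in degrees, then the closure, from -1 (fully open) to 1 (shut), so that 0 is half open. A call has 1 to 10 rows; each row shifts and turns the commanded pose from where the row before left it, along the tool's axes as they then stand; what a row does not reach is not made up. A row lasts 1/8 s, in which the tool goes at most 62.5 mm and 10.7 degrees, less where a joint would pass 70% of its speed; a pose out of reach is approached as far as the arm can. A call with a gripper value outside its range is refused whole. The fingers move at their own pace and stop on an object; "newtons" is the grip in N (left out, the last holds). Time passes only in rows, so rows that do not move let the fingers close. It gives the time, the measured TCP pose, the force, the opening and the grip force at its end, in the units of the state.
- observe(): the state, without advancing time (a new reading comes with each control period).
- capture(name): name is "scene" or "top"; returns a dict with "pixels" (480x640x3 uint8, red, green, blue), "mtx" (3x3 intrinsics, pixels), "R" (3x3) and "t" (3): a world point X has camera coordinates R X + t. Camera axes: x right, y down, z forward; pixel columns grow to the right and rows downward; lengths in m; the calibration is good to about 2 mm. A picture is of the moment at which its call begins. There is no depth.
- job_done(): hands the job in; it is judged then, once.
The state is a dict: "t": time; "qpos": joint angles; "joint_vel": joint speeds; "tau": joint torques, N m; "tool_pos": TCP position; "ee_rot": TCP orientation; "wrist_force": force on the tool from outside, world axes, zero at the start; "wrist_torque": the same for the moment, N m; "width": finger opening in m; "grasp_force": force on a finger pad.
Only numpy, scipy, OpenCV 4.12 (cv2) and the standard library are available. Lean on these libraries where they do the work, as an engineer would, in place of code of your own. Each camera call takes 0.05 s, during which the arm holds its last target. There are 200 camera calls.

## Task

The hot plate of this screen separator is parked where its travel is to end. Take the trip dog by its lug and slide it along its bar up to the limit switch until the roller lever just clicks over, and leave it standing there, clicked and let go. Never push it more than about 3 mm past the click, keep the gripper off the switch itself, and leave the phone, the screwdriver and the can where they are.

Things in the scene. Friction and masses are not known exactly. Their poses are not given: they have to be found in the camera images.
- machine: Bench screen separator, fixed: blue cabinet 220 x 360 x 85 mm, yellow front, above it a braked plate carrier with a white-topped hot plate (to 218 mm high). Origin: on the bench under it. -x points out of the front, y along the plate's travel, z up. The dog's T-slot bar hangs along y under the carrier's front. At the -y end a bridge, 265 mm high, stands well behind the dog and the switch.
- guard_rail (a point): -y end of the steel burn guard rail (8 mm round bar, axis 184 mm above the bench) that runs 225 mm from here to +y in front of the hot plate's carrier, 18 mm clear of it, over the dog's whole way. It passes 4 mm in front of the middle of the lug and 45 mm above its top, so an upright gripper hits it: come in under it from the front leaning 35 to 45 degrees, fingers down and towards +x.
- dog: Steel trip dog on the T-slot bar, axes as the machine's; slides only along y, stiffly (about 7 N), and stays put. Origin: middle of its finger lug, 120 mm above the bench. Lug: 18 mm thick in y (the faces to pinch), 30 mm high, from x = -12 to +25 mm. Behind it, from x = +25 mm, a shoe 70 mm long in y and 34 mm high. It starts 25 to 145 mm short of the roller and can go 8 mm past the click.
- bolt_head (a point): Middle of the flat end face (18 mm diameter) of the bolt that sticks out of the dog's -y end: it strikes the switch's roller. It is 68 mm to -y of the dog's origin, 36 mm to +x of it, at its height, and moves with the dog.
- bracket: Steel bracket, fixed, with a roller lever microswitch (black, 18 x 25 x 50 mm, upright), axes as the machine's. Origin: middle of the switch when mid-slot; the switch is clamped in slots up to 12 mm either way along y. Pressed, the roller's force rises over 3 mm to 4 N; at the click it drops to about 2 N, then rises about 1 N per mm, to 5 N some 3 mm on. Let back behind the click it reopens.
- roller_mid (a point): Where the centre of the white roller (12 mm diameter, on the lever, facing the dog) would be with the switch mid-slot: 28.5 mm to +y and 37 mm above the bracket's origin; its face is 6 mm nearer to the dog. This point is fixed to the bracket: the real roller stands with the switch, up to 12 mm nearer to the dog or farther from it, which no pose shows.
- snap (a joint): Snap yoke that carries the roller at the lever's end, rad: 0 at rest and while the lever is being pressed; throws over to about 0.7 at the click (the roller hops back and up by 2 to 3 mm) and stays there while the switch is clicked.
- phone: Black phone lying on the blue mat, 148 x 72 x 9 mm; origin: middle of its underside. To be left alone.
- driver: Screwdriver lying on the mat, about 200 mm long; origin under its middle, x along it. To be left alone.
- can: Spray can with a white cap, standing, 58 mm diameter, 150 mm high; origin: middle of its underside. To be left alone.

How it is judged:
At the end, for the whole second after the job is handed in: The microswitch is clicked (snap above 0.4), held so by the trip dog alone, which bears on the roller with 0.3 to 5 N (not more than about 3 mm past the click) and stands still (value of joint snap above 0.4 rad and contact force between dog and bracket between 0.3 and 5 N and linear speed of dog below 0.004 m/s); the robot touches nothing.
It fails at once if the dog presses the switch lever with more than 5 N: over 3 mm past the click, or a hard knock (contact force between dog and bracket above 5 N).
It fails at once if the robot touches the switch (contact force between any of the fingers, the arm and bracket above 1 N).
It fails at once if the phone, the screwdriver or the can is moved by more than 20 mm (distance of any of phone, driver, can from where it was at the start of the episode above 0.02 m).
It also fails if it takes over 61 s, if anything falls off the work surface, if the arm or the gripper's body presses on something with over 40 N, if the wrist force passes 120 N, or if a joint passes its speed limit or range.

## Working session

There is one attempt and no reset: what is moved stays moved. The work goes in short steps, Python scripts to look and compute and a tool call to move; the robot and the scene stay as the last step left them, time stands still between calls to the robot, and variables do not carry over. Pictures are saved under pics/ and viewed, at most 10 in all, crops included, and the job is handed in when it is done.

Besides the shell and the picture viewer there is one more tool, called as name([rows], argument=value, ...), one row to a line, values as JSON. drive_tool: Moves the arm, as the interface text tells. Its arguments: {"type":"object","properties":{"series":{"type":"array"},"newtons":{"type":"number"}},"required":["series"]}

```bash
mkdir -p pics; ls; python3 - <<'E'
from workcell import observe,capture
import cv2,numpy as np
s=observe();print({k:np.round(v,3).tolist() for k,v in s.items()})
for n in("scene","top"):
    c=capture(n);cv2.imwrite(f"pics/{n}0.png",cv2.cvtColor(c["pixels"],cv2.COLOR_RGB2BGR))
    np.savez(n+"0.npz",**c);print(n,c["mtx"],c["R"],c["t"],-c["R"].T@c["t"])
E
```

```text
pics
{'t': 0.0, 'qpos': [1.428, 0.386, 0.007, -0.001, -1.194, -0.259], 'joint_vel': [0.0, 0.002, -0.001, 0.001, -0.001, -0.001], 'tau': [0.0, -39.229, 18.841, 4.187, -0.005, 0.0], 'tool_pos': [0.244, 0.575, 0.404], 'ee_rot': [[0.92, -0.391, -0.001], [-0.391, -0.92, -0.002], [0.0, 0.002, -1.0]], 'wrist_force': [-0.258, 0.096, -0.521], 'wrist_torque': [-0.01, 0.009, 0.065], 'grasp_force': 0.0, 'width': 0.086}
scene [[491.47824932   0.         324.77354398]
 [  0.         491.47824932 239.51350395]
 [  0.           0.           1.        ]] [[-0.77170212  0.63593885 -0.00759103]
 [ 0.52890975  0.63510432 -0.56293603]
 [-0.3531718  -0.4384339  -0.82646561]] [ 0.48501242 -0.22537124  1.26207511] [0.93921549 0.38803252 0.91987382]
top [[460.39681123   0.         314.59561186]
 [  0.         460.39681123 243.81398685]
 [  0.           0.           1.        ]] [[ 0.00380629 -0.99999014 -0.00228826]
 [-0.98534826 -0.00336036 -0.17052131]
 [ 0.17051194  0.00290378 -0.98535133]] [-0.04146676  0.60264069  0.98819119] [ 0.4254704  -0.04231076  1.07638369]
```

View pics/scene0.png

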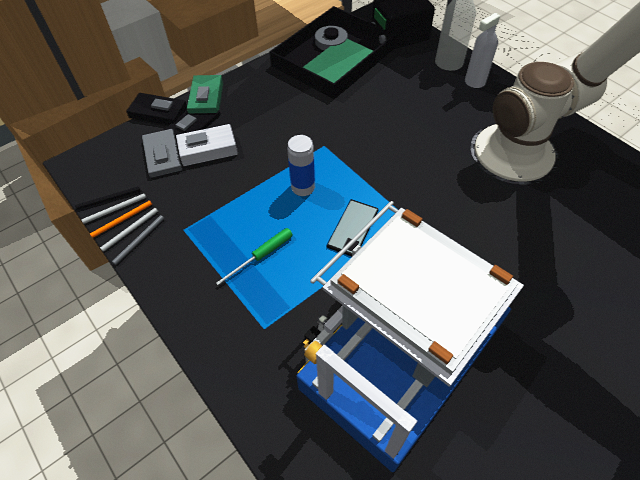

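View pics/top0.png

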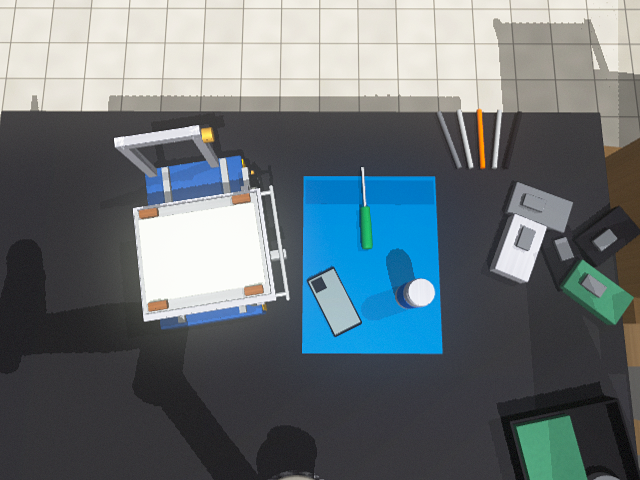

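The machine's front faces the mat (world -y) and its -y end points away from the robot (world +x). In the top view the lug peeks out under the rail at about (278,254), and the switch is near (247,168). I'll enlarge both areas.

```bash
python3 - <<'E'
import cv2,numpy as np
a=cv2.imread("pics/scene0.png")[190:390,270:420];b=cv2.imread("pics/top0.png")[145:345,190:310]
o=np.hstack([cv2.resize(a,(450,600),interpolation=cv2.INTER_CUBIC),cv2.resize(b,(350,583),interpolation=cv2.INTER_CUBIC)[:600] if 0 else cv2.copyMakeBorder(cv2.resize(b,(348,580),interpolation=cv2.INTER_CUBIC),0,20,0,0,0)])
cv2.imwrite("pics/crop0.png",o)
E
```

```text
(no output)
```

View pics/crop0.png

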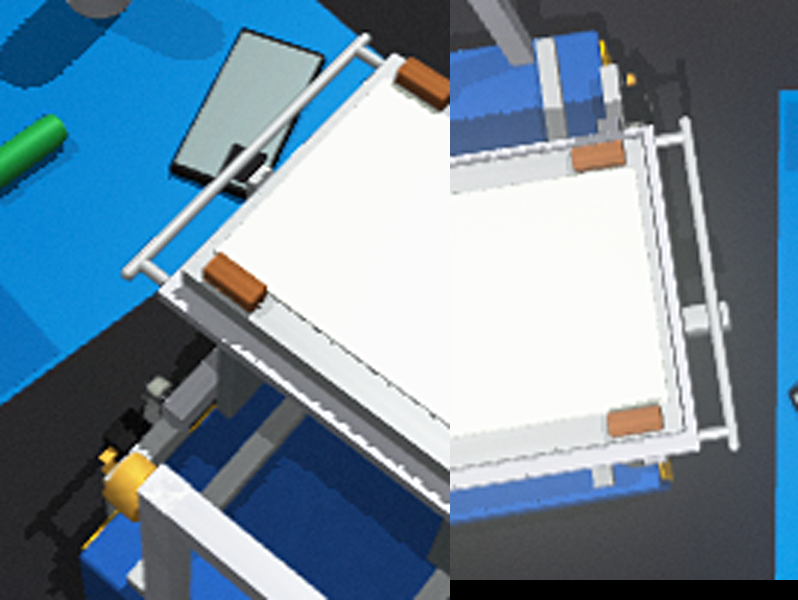

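```bash
cat > h.py <<'E'
import numpy as np,cv2
C={n:dict(np.load(n+"0.npz")) for n in("scene","top")}
def ray(n,p):
    c=C[n];d=c["R"].T@np.linalg.solve(c["mtx"],[p[0],p[1],1.]);return -c["R"].T@c["t"],d/np.linalg.norm(d)
def onz(n,p,z): o,d=ray(n,p);return o+d*(z-o[2])/d[2]
def tri(p,q):
    A=np.zeros((3,3));b=np.zeros(3);L=[ray("scene",p),ray("top",q)]
    for o,d in L: P=np.eye(3)-np.outer(d,d);A+=P;b+=P@o
    x=np.linalg.solve(A,b);return x,[np.linalg.norm(np.cross(x-o,d)) for o,d in L]
def proj(n,X): c=C[n];v=c["mtx"]@(c["R"]@X+c["t"]);return v[:2]/v[2]
E
python3 - <<'E'
from h import *
np.set_printoptions(precision=4,suppress=True)
ends={"-y":((312.7,280.7),(271.4,187.1)),"+y":((391.7,203.3),(288.3,298.8))}
E={}
for k,(s,t) in ends.items():
    print(k,tri(s,t),onz("scene",s,.184),onz("top",t,.184)); E[k]=(onz("scene",s,.184)+onz("top",t,.184))/2
d=E["+y"]-E["-y"];print(np.linalg.norm(d));my=d/np.linalg.norm(d);mx=np.cross(my,[0,0,1]);print("my",my,"mx",mx,"yaw",np.degrees(np.arctan2(mx[1],mx[0])))
lt=onz("top",(278.3,254),.135)
y=(lt-E["-y"])@my
for s in (0,):
    lug=E["-y"]+my*y+mx*4e-3;lug[2]=.12
    print("lug",lug,"y along rail",y,proj("scene",lug),proj("top",lug))
    b=lug-68e-3*my+36e-3*mx;print("bolt",b,proj("scene",b),proj("top",b))
    for k in(25,60,100,145):
        r=b-k*1e-3*my;print(k,proj("scene",r),proj("top",r))
print("roller scene px",onz("scene",(322.7,319.3),.12))
# whitish rail pixels fit in the top image
E
```

```text
-y (array([0.6951, 0.0486, 0.1822]), [np.float64(0.0011241652483898433), np.float64(0.0011241652483894664)]) [0.695  0.0503 0.184 ] [0.6953 0.0476 0.184 ]
+y (array([0.4717, 0.0117, 0.1796]), [np.float64(0.0011392142889065275), np.float64(0.0011392142889064779)]) [0.4737 0.0148 0.184 ] [0.4722 0.0106 0.184 ]
0.2251515415221876
my [-0.987 -0.161 -0.   ] mx [-0.161  0.987  0.   ] yaw 99.26607287331203
lug [0.5673 0.0322 0.12  ] y along rail 0.12890844099158652 [359.3797 253.784 ] [280.4313 254.8166]
bolt [0.6286 0.0786 0.12  ] [351.355  288.0363] [259.0169 226.1634]
25 [342.6251 297.1651] [257.4117 214.8296]
60 [330.0546 310.3101] [255.1876 199.1249]
100 [315.1658 325.8793] [252.678  181.4052]
145 [297.7102 344.1327] [249.8952 161.7559]
roller scene px [0.7091 0.0935 0.12  ]
```

Both rail ends triangulate well (225 mm apart, as specified). The roller is probably the pale spot at scene (322,319), so I'll enlarge there and around the lug.

```bash
python3 - <<'E'
import cv2,numpy as np
f=lambda im,x,y,w,h,k:cv2.resize(im[y:y+h,x:x+w],None,fx=k,fy=k,interpolation=cv2.INTER_NEAREST)
s=cv2.imread("pics/scene0.png");t=cv2.imread("pics/top0.png")
g=lambda i:np.clip(255*(i/255.)**.6,0,255).astype(np.uint8)
o=np.hstack([f(g(s),290,285,50,75,8),f(g(t),230,150,50,75,8)])
cv2.imwrite("pics/crop1.png",o)
E
```

```text
(no output)
```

View pics/crop1.png

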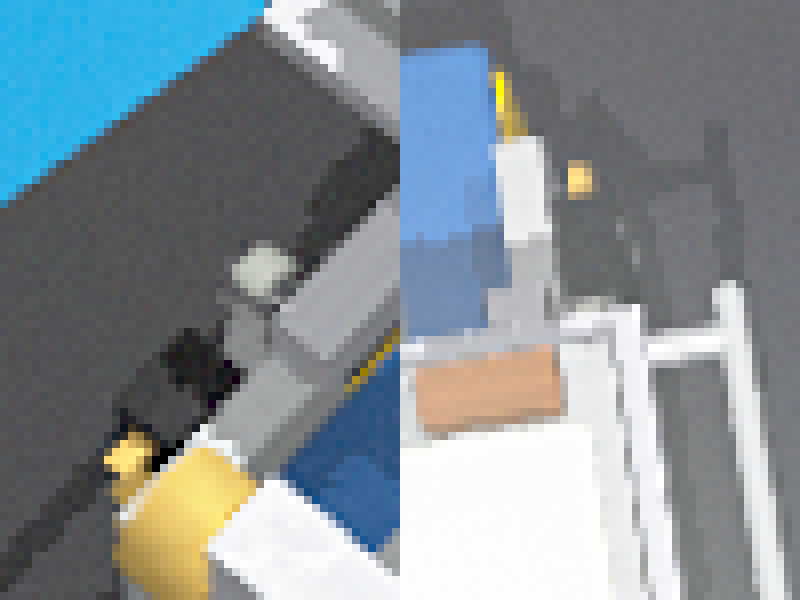

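The roller is the pale spot at scene (323.1,318.5) and top ≈(253.8,188), on the bolt's line. The rows cannot lean the tool directly. Next I'll see how the arm approaches a pose past its reach, moving in clear space along the machine's +x direction.

drive_tool([
  [[-0.0535, 0.0195, 0, 0, 0], [-0.0535, 0.0195, 0, 0, 0], [-0.0535, 0.0195, 0, 0, 0], [-0.0535, 0.0195, 0, 0, 0], [-0.0535, 0.0195, 0, 0, 0], [-0.0535, 0.0195, 0, 0, 0], [0, 0, 0, 10, 0], [0, 0, 0, 10, 0], [0, 0, 0, 10, 0], [0, 0, 0, 10, 0]],
], newtons=40)

```text
t: 1.35
tool_pos: [-0.0969, 0.5929, 0.4041]
ee_rot: [[0.449, -0.894, 0.0], [-0.894, -0.449, -0.001], [0.001, 0.0, -1.0]]
wrist_force: [0.1, 0.5, -1.1]
width: 0.0429
grasp_force: 0.0
```

drive_tool([
  [[0, 0, 0, 10, 0], [0, 0, 0, 7.7, 0], [-0.05, 0, 0, 0, 0], [-0.05, 0, 0, 0, 0], [-0.05, 0, 0, 0, 0], [-0.05, 0, 0, 0, 0], [-0.05, 0, 0, 0, 0], [-0.05, 0, 0, 0, 0]],
])

```text
t: 2.35
tool_pos: [-0.1447, 0.8852, 0.4044]
ee_rot: [[0.161, -0.987, 0.0], [-0.987, -0.161, -0.001], [0.001, -0.0, -1.0]]
wrist_force: [-0.7, 2.4, 1.5]
width: 0.0425
grasp_force: 0.0
```

```bash
python3 - <<'E'
from h import *
np.set_printoptions(precision=4,suppress=True)
from workcell import observe
s=observe();print({k:np.round(s[k],3).tolist() for k in("t","qpos","tool_pos","ee_rot","width")})
print(tri((323.1,318.5),(253.8,187.8)))
my=np.array([-.987,-.161,0]);b=np.array([.6286,.0786,.12])
print((b-onz("scene",(323.1,318.5),.12))@my,(b-onz("top",(253.8,187.8),.12))@my)
E
```

```text
{'t': 2.35, 'qpos': [1.912, 0.962, 1.068, -0.0, -1.678, -1.75], 'tool_pos': [-0.145, 0.885, 0.404], 'ee_rot': [[0.161, -0.987, 0.0], [-0.987, -0.161, -0.001], [0.001, -0.0, -1.0]], 'width': 0.043}
(array([0.7102, 0.0928, 0.1246]), [np.float64(0.00205312889270507), np.float64(0.002053128892705153)])
0.08021359355393105 0.08543173831990017
```

drive_tool([
  [[0, -0.053, 0, 0, 0], [0, -0.053, 0, 0, 0], [0, -0.053, 0, 0, 0], [-0.03, 0, 0, 0, 0], [-0.03, 0, 0, 0, 0], [-0.03, 0, 0, 0, 0], [-0.03, 0, 0, 0, 0]],
])

```text
t: 3.22
tool_pos: [-0.009, 0.9431, 0.3814]
ee_rot: [[0.163, -0.987, 0.003], [-0.985, -0.162, 0.065], [-0.064, -0.014, -0.998]]
wrist_force: [-0.2, -0.1, 0.2]
width: 0.0429
grasp_force: 0.0
```

```bash
cat > st.py <<'E'
from workcell import observe
import numpy as np
s=observe();print({k:np.round(s[k],3).tolist() for k in("t","qpos","tool_pos","ee_rot","wrist_force","width","grasp_force")})
E
python3 st.py
```

```text
{'t': 3.225, 'qpos': [1.753, 1.145, 1.408, 0.015, -1.769, -1.586], 'tool_pos': [-0.009, 0.943, 0.381], 'ee_rot': [[0.163, -0.987, 0.003], [-0.985, -0.162, 0.065], [-0.064, -0.014, -0.998]], 'wrist_force': [-0.222, -0.126, 0.209], 'width': 0.043, 'grasp_force': 0.0}
```

The arm tilts the right way at its reach limit (3.7° so far). I'll keep going.

drive_tool([
  [[-0.05, 0, 0, 0, 0], [-0.05, 0, 0, 0, 0], [-0.05, 0, 0, 0, 0], [-0.05, 0, 0, 0, 0], [-0.05, 0, 0, 0, 0], [-0.05, 0, 0, 0, 0]],
])

```text
t: 3.98
tool_pos: [-0.0501, 0.9803, 0.3405]
ee_rot: [[0.163, -0.987, 0.007], [-0.956, -0.156, 0.247], [-0.243, -0.047, -0.969]]
wrist_force: [0.5, -0.3, 0.4]
width: 0.0429
grasp_force: 0.0
```

```bash
python3 st.py
```

```text
{'t': 3.975, 'qpos': [1.793, 1.201, 1.408, 0.061, -1.535, -1.625], 'tool_pos': [-0.05, 0.98, 0.34], 'ee_rot': [[0.163, -0.987, 0.007], [-0.956, -0.156, 0.247], [-0.243, -0.047, -0.969]], 'wrist_force': [0.502, -0.343, 0.439], 'width': 0.043, 'grasp_force': 0.0}
```

drive_tool([
  [[-0.058, -0.008, -0.015, 0, 0], [-0.058, -0.008, -0.015, 0, 0], [-0.058, -0.008, -0.015, 0, 0], [-0.058, -0.008, -0.015, 0, 0], [-0.058, -0.008, -0.015, 0, 0], [-0.058, -0.008, -0.015, 0, 0], [-0.058, -0.008, -0.015, 0, 0], [-0.058, -0.008, -0.015, 0, 0]],
])

```text
t: 4.97
tool_pos: [-0.0471, 0.9716, 0.4685]
ee_rot: [[0.165, -0.986, 0.01], [-0.844, -0.136, 0.519], [-0.511, -0.094, -0.855]]
wrist_force: [0.1, 0.4, -0.1]
width: 0.043
grasp_force: 0.0
```

```bash
python3 st.py
```

```text
{'t': 4.975, 'qpos': [1.799, 1.088, 1.407, 0.131, -1.359, -1.629], 'tool_pos': [-0.047, 0.972, 0.468], 'ee_rot': [[0.165, -0.986, 0.01], [-0.844, -0.136, 0.519], [-0.511, -0.094, -0.855]], 'wrist_force': [0.112, 0.385, -0.088], 'width': 0.043, 'grasp_force': 0.0}
```

drive_tool([
  [[-0.05, 0.035, -0.01, 0, 0], [-0.05, 0.035, -0.01, 0, 0], [-0.05, 0.035, -0.01, 0, 0], [-0.05, 0.035, -0.01, 0, 0]],
])

```text
t: 5.48
tool_pos: [-0.1975, 0.9441, 0.5192]
ee_rot: [[0.166, -0.986, -0.001], [-0.777, -0.131, 0.616], [-0.608, -0.102, -0.788]]
wrist_force: [0.3, 0.9, 0.1]
width: 0.0423
grasp_force: 0.0
```

```bash
python3 st.py
```

```text
{'t': 5.475, 'qpos': [1.969, 1.06, 1.407, 0.25, -1.301, -1.793], 'tool_pos': [-0.198, 0.944, 0.519], 'ee_rot': [[0.166, -0.986, -0.001], [-0.777, -0.131, 0.616], [-0.608, -0.102, -0.788]], 'wrist_force': [0.267, 0.861, 0.06], 'width': 0.042, 'grasp_force': 0.0}
```

drive_tool([
  [[0.022, 0.05, -0.024, 0, 0], [0.022, 0.05, -0.024, 0, 0], [0.022, 0.05, -0.024, 0, 0], [0.022, 0.05, -0.024, 0, 0], [-0.05, 0.03, 0.014, 0, 0], [-0.05, 0.03, 0.014, 0, 0], [-0.05, 0.03, 0.014, 0, 0], [-0.05, 0.03, 0.014, 0, 0]],
])

```text
t: 6.48
tool_pos: [-0.4441, 0.8636, 0.5153]
ee_rot: [[0.167, -0.986, -0.018], [-0.733, -0.136, 0.666], [-0.659, -0.098, -0.746]]
wrist_force: [-0.3, 0.0, -1.2]
width: 0.0428
grasp_force: 0.0
```

```bash
python3 st.py
```

```text
{'t': 6.475, 'qpos': [2.248, 1.097, 1.399, 0.435, -1.282, -2.07], 'tool_pos': [-0.444, 0.864, 0.515], 'ee_rot': [[0.167, -0.986, -0.018], [-0.733, -0.136, 0.666], [-0.659, -0.098, -0.746]], 'wrist_force': [-0.322, 0.034, -1.155], 'width': 0.043, 'grasp_force': 0.0}
```

The lean is now about 42°, towards the machine's +x within about 5°. That is good enough, so I'll plan the way to a point in front of the lug.

```bash
cat > go.py <<'E'
import sys,numpy as np
from workcell import observe
from scipy.spatial.transform import Rotation as Ro
s=observe();p=np.array(s["tool_pos"]);R=np.array(s["ee_rot"])
turn=float(sys.argv[1]);R=R@Ro.from_euler("z",turn,degrees=True).as_matrix()
print("z",R[:,2],"gp now",p+.155*R[:,2])
for a in sys.argv[2:]:
    q=np.array(eval(a));d=R.T@(q-p);n=int(np.ceil(np.linalg.norm(d)/.058));print(a,n,"rows of",np.round(d/n,4),"total",np.round(d,4));p=q
E
python3 go.py 2.7 "(.35,.5,.55)" "(.62,.1,.55)" "(.573,-.156,.36)"
```

```text
z [-0.0176095   0.66618407 -0.74557943] gp now [-0.44684748  0.9668795   0.39971171]
(.35,.5,.55) 16 rows of [ 0.0213 -0.0471 -0.0176] total [ 0.3413 -0.7536 -0.2821]
(.62,.1,.55) 9 rows of [ 0.0365 -0.0253 -0.0301] total [ 0.3281 -0.2274 -0.2712]
(.573,-.156,.36) 6 rows of [ 0.0516  0.0142 -0.0047] total [ 0.3095  0.0854 -0.0281]
```

drive_tool([
  [[0.0213, -0.0471, -0.0176, 2.7, 0], [0.0213, -0.0471, -0.0176, 0, 0], [0.0213, -0.0471, -0.0176, 0, 0], [0.0213, -0.0471, -0.0176, 0, 0], [0.0213, -0.0471, -0.0176, 0, 0], [0.0213, -0.0471, -0.0176, 0, 0], [0.0213, -0.0471, -0.0176, 0, 0], [0.0213, -0.0471, -0.0176, 0, 0]],
])

```text
t: 7.48
tool_pos: [-0.082, 0.7087, 0.5505]
ee_rot: [[0.138, -0.99, -0.017], [-0.725, -0.113, 0.68], [-0.675, -0.081, -0.733]]
wrist_force: [0.1, 0.1, 0.6]
width: 0.0425
grasp_force: 0.0
```

drive_tool([
  [[0.0213, -0.0471, -0.0176, 0, 0], [0.0213, -0.0471, -0.0176, 0, 0], [0.0213, -0.0471, -0.0176, 0, 0], [0.0213, -0.0471, -0.0176, 0, 0], [0.0213, -0.0471, -0.0176, 0, 0], [0.0213, -0.0471, -0.0176, 0, 0], [0.0213, -0.0471, -0.0176, 0, 0], [0.0213, -0.0471, -0.0176, 0, 0]],
])

```text
t: 8.48
tool_pos: [0.3163, 0.5319, 0.57]
ee_rot: [[0.139, -0.99, -0.016], [-0.724, -0.113, 0.68], [-0.675, -0.083, -0.733]]
wrist_force: [-0.1, 0.9, 0.3]
width: 0.0428
grasp_force: 0.0
```

```bash
python3 st.py; python3 go.py 0 "(.62,.1,.55)" "(.573,-.156,.36)"
```

```text
{'t': 8.475, 'qpos': [1.232, 0.189, 0.18, -0.32, -0.872, -0.968], 'tool_pos': [0.316, 0.532, 0.57], 'ee_rot': [[0.139, -0.99, -0.016], [-0.724, -0.113, 0.68], [-0.675, -0.083, -0.733]], 'wrist_force': [-0.12, 0.889, 0.338], 'width': 0.043, 'grasp_force': 0.0}
z [-0.01597925  0.68027969 -0.73277841] gp now [0.31384014 0.63738879 0.45641471]
(.62,.1,.55) 10 rows of [ 0.0369 -0.025  -0.0284] total [ 0.3686 -0.2503 -0.284 ]
(.573,-.156,.36) 6 rows of [ 0.0512  0.0152 -0.0057] total [ 0.3072  0.0912 -0.0342]
```

drive_tool([
  [[0.0369, -0.025, -0.0284, 0, 0], [0.0369, -0.025, -0.0284, 0, 0], [0.0369, -0.025, -0.0284, 0, 0], [0.0369, -0.025, -0.0284, 0, 0], [0.0369, -0.025, -0.0284, 0, 0], [0.0369, -0.025, -0.0284, 0, 0], [0.0369, -0.025, -0.0284, 0, 0], [0.0369, -0.025, -0.0284, 0, 0], [0.0369, -0.025, -0.0284, 0, 0], [0.0369, -0.025, -0.0284, 0, 0]],
])

```text
t: 9.72
tool_pos: [0.6187, 0.0992, 0.55]
ee_rot: [[0.139, -0.99, -0.014], [-0.726, -0.112, 0.678], [-0.673, -0.084, -0.734]]
wrist_force: [0.1, 0.5, 0.2]
width: 0.0432
grasp_force: 0.0
```

drive_tool([
  [[0.0512, 0.0152, -0.0057, 0, 0], [0.0512, 0.0152, -0.0057, 0, 0], [0.0512, 0.0152, -0.0057, 0, 0], [0.0512, 0.0152, -0.0057, 0, 0], [0.0512, 0.0152, -0.0057, 0, 0], [0.0512, 0.0152, -0.0057, 0, 0], [0, 0, 0, 0, 0]],
])

```text
t: 10.6
tool_pos: [0.5699, -0.1581, 0.3571]
ee_rot: [[0.131, -0.991, -0.018], [-0.727, -0.108, 0.678], [-0.674, -0.076, -0.735]]
wrist_force: [0.4, 0.5, 0.4]
width: 0.0428
grasp_force: 0.0
```

```bash
python3 st.py; python3 go.py 0 "(.573,-.156,.32)" "(.5709,-.0759,.2306)"
python3 - <<'E'
from workcell import capture
import cv2,numpy as np
f=lambda n,x,y,w,h,k:cv2.resize(cv2.cvtColor(capture(n)["pixels"],cv2.COLOR_RGB2BGR)[y:y+h,x:x+w],None,fx=k,fy=k)
cv2.imwrite("pics/c2.png",np.hstack([f("scene",240,150,200,220,2),f("top",190,130,200,220,2)]))
E
```

```text
{'t': 10.6, 'qpos': [-0.207, 0.434, 0.136, -0.723, -1.505, 0.483], 'tool_pos': [0.57, -0.158, 0.357], 'ee_rot': [[0.131, -0.991, -0.018], [-0.727, -0.108, 0.678], [-0.674, -0.076, -0.735]], 'wrist_force': [0.379, 0.45, 0.416], 'width': 0.043, 'grasp_force': 0.0}
z [-0.01752303  0.67833793 -0.73454108] gp now [ 0.56721575 -0.05297741  0.24319885]
(.573,-.156,.32) 1 rows of [ 0.0238 -0.0004  0.0286] total [ 0.0238 -0.0004  0.0286]
(.5709,-.0759,.2306) 3 rows of [0.0006 0.0001 0.04  ] total [0.0018 0.0002 0.12  ]
```

View pics/c2.png

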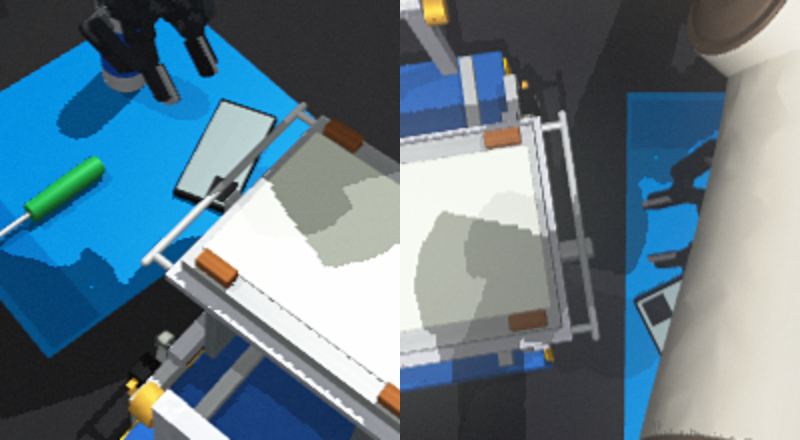

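The picture shows the leaning gripper in front of the rail with its fingers level with the lug, and nothing has been disturbed. Next I'll approach along the tool axis.

drive_tool([
  [[0.0265, 0, 0.0285, 0, 0], [0, 0, 0.03, 0, 0], [0, 0, 0.03, 0, 0], [0, 0, 0.02, 0, 0], [0, 0, 0, 0, 0]],
])

```text
t: 11.32
tool_pos: [0.573, -0.0998, 0.2622]
ee_rot: [[0.139, -0.99, -0.018], [-0.726, -0.115, 0.678], [-0.674, -0.081, -0.735]]
wrist_force: [-0.4, -0.0, 0.6]
width: 0.0426
grasp_force: 0.0
```

```bash
python3 st.py; python3 go.py 0 "(.5708,-.0778,.2289)"
python3 - <<'E'
from workcell import capture
import cv2,numpy as np
f=lambda n,x,y,w,h,k:cv2.resize(cv2.cvtColor(capture(n)["pixels"],cv2.COLOR_RGB2BGR)[y:y+h,x:x+w],None,fx=k,fy=k)
cv2.imwrite("pics/c3.png",np.hstack([f("scene",290,170,100,130,4),f("top",230,170,100,130,4)]))
E
```

```text
{'t': 11.325, 'qpos': [-0.119, 0.511, 0.011, -0.77, -1.302, 0.57], 'tool_pos': [0.573, -0.1, 0.262], 'ee_rot': [[0.139, -0.99, -0.018], [-0.726, -0.115, 0.678], [-0.674, -0.081, -0.735]], 'wrist_force': [-0.395, -0.035, 0.6], 'width': 0.043, 'grasp_force': 0.0}
z [-0.01842962  0.67823296 -0.73461582] gp now [0.57011535 0.00528818 0.14832781]
(.5708,-.0778,.2289) 1 rows of [0.0061 0.0023 0.0394] total [0.0061 0.0023 0.0394]
```

View pics/c3.png

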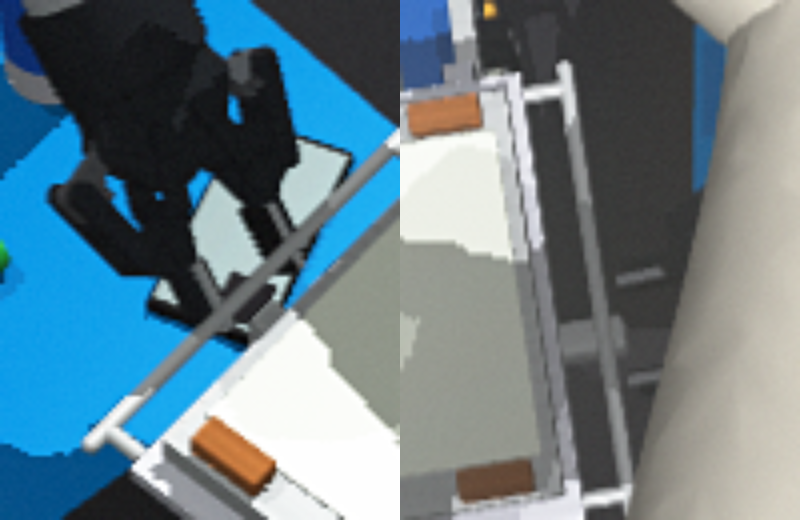

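The fingers straddle the lug: the top-crop rows are 277 and 380, with the lug at 338. I'll shift about 4 mm along tool y, go in and close.

drive_tool([
  [[0.003, 0.004, 0.013, 0, 0], [0.003, 0, 0.013, 0, 0], [0, 0, 0.013, 0, 0], [0, 0, 0, 0, 0]],
])

```text
t: 11.92
tool_pos: [0.5688, -0.0789, 0.2278]
ee_rot: [[0.137, -0.99, -0.019], [-0.726, -0.113, 0.679], [-0.674, -0.079, -0.734]]
wrist_force: [0.0, -0.1, 0.4]
width: 0.043
grasp_force: 0.0
```

```bash
python3 st.py; python3 go.py 0 "(.5708,-.0778,.2289)"
```

```text
{'t': 11.925, 'qpos': [-0.089, 0.542, -0.033, -0.797, -1.231, 0.604], 'tool_pos': [0.569, -0.079, 0.228], 'ee_rot': [[0.137, -0.99, -0.019], [-0.726, -0.113, 0.679], [-0.674, -0.079, -0.734]], 'wrist_force': [0.008, -0.104, 0.412], 'width': 0.043, 'grasp_force': 0.0}
z [-0.01898434  0.67858896 -0.73427285] gp now [0.56581285 0.02628622 0.11401766]
(.5708,-.0778,.2289) 1 rows of [-0.0012 -0.0022 -0.0001] total [-0.0012 -0.0022 -0.0001]
```

No contact so far. Closing gently on the lug.

drive_tool([
  [[0, 0, 0, 0, 0.3], [0, 0, 0, 0, 0.5], [0, 0, 0, 0, 0.7], [0, 0, 0, 0, 0.9], [0, 0, 0, 0, 1], [0, 0, 0, 0, 1]],
], newtons=30)

```text
t: 12.68
tool_pos: [0.5708, -0.0797, 0.2301]
ee_rot: [[0.14, -0.99, -0.012], [-0.727, -0.111, 0.677], [-0.672, -0.086, -0.735]]
wrist_force: [6.5, 1.7, 0.3]
width: 0.0193
grasp_force: 29.3
```

```bash
python3 st.py
python3 - <<'E'
from workcell import capture
import cv2,numpy as np
f=lambda n,x,y,w,h,k:cv2.resize(cv2.cvtColor(capture(n)["pixels"],cv2.COLOR_RGB2BGR)[y:y+h,x:x+w],None,fx=k,fy=k)
cv2.imwrite("pics/c4.png",np.hstack([f("scene",290,220,100,130,4),f("top",230,170,100,130,4)]))
E
```

```text
{'t': 12.675, 'qpos': [-0.09, 0.541, -0.028, -0.797, -1.229, 0.603], 'tool_pos': [0.571, -0.08, 0.23], 'ee_rot': [[0.14, -0.99, -0.012], [-0.727, -0.111, 0.677], [-0.672, -0.086, -0.735]], 'wrist_force': [6.486, 1.72, 0.295], 'width': 0.019, 'grasp_force': 29.304}
```

View pics/c4.png

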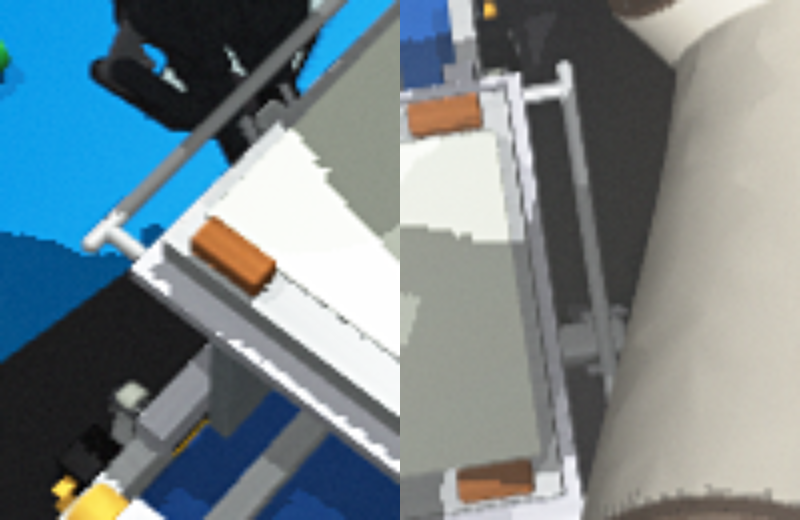

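Gripped: width 19 mm, 29 N. I'll slide along the machine's -y, first about 60 of the estimated 79 mm or so to the click.

drive_tool([
  [[0.0002, -0.01, 0.001, 0, 1], [0.0002, -0.01, 0.001, 0, 1], [0.0002, -0.01, 0.001, 0, 1], [0.0002, -0.01, 0.001, 0, 1], [0, 0, 0, 0, 1]],
], newtons=50)

```text
t: 13.4
tool_pos: [0.6075, -0.0741, 0.2299]
ee_rot: [[0.138, -0.99, -0.024], [-0.725, -0.118, 0.678], [-0.674, -0.076, -0.734]]
wrist_force: [-4.1, -4.3, 5.9]
width: 0.0182
grasp_force: 50.3
```

```bash
python3 st.py
```

```text
{'t': 13.4, 'qpos': [-0.074, 0.587, 0.06, -0.787, -1.261, 0.558], 'tool_pos': [0.607, -0.074, 0.23], 'ee_rot': [[0.138, -0.99, -0.024], [-0.725, -0.118, 0.678], [-0.674, -0.076, -0.734]], 'wrist_force': [-4.062, -4.31, 5.868], 'width': 0.018, 'grasp_force': 50.298}
```

drive_tool([
  [[0.0002, -0.008, 0.0008, 0, 1], [0.0002, -0.008, 0.0008, 0, 1], [0.0002, -0.008, 0.0008, 0, 1], [0, 0, 0, 0, 1], [0, 0, 0, 0, 1]],
])

```text
t: 14.02
tool_pos: [0.6311, -0.0702, 0.2299]
ee_rot: [[0.138, -0.99, -0.024], [-0.725, -0.117, 0.678], [-0.674, -0.076, -0.734]]
wrist_force: [-3.9, -3.8, 7.1]
width: 0.0184
grasp_force: 50.4
```

```bash
cat > m.py <<'E'
from workcell import observe
import numpy as np
s=observe();u=np.array([.987,.161,0]);R=np.array(s["ee_rot"]);p=np.array(s["tool_pos"]);f=np.array(s["wrist_force"])
print("t",s["t"],"gp along",round(1e3*(p+.155*R[:,2]-[.5689,.0252,0])@u,2),"F along",round(f@u,2),f.round(1),"tq",np.round(s["wrist_torque"],2),"cmd dir",np.round(R.T@u,3))
E
python3 m.py
python3 - <<'E'
from workcell import capture
import cv2,numpy as np
f=lambda n,x,y,w,h,k:cv2.resize(cv2.cvtColor(capture(n)["pixels"],cv2.COLOR_RGB2BGR)[y:y+h,x:x+w],None,fx=k,fy=k,interpolation=cv2.INTER_NEAREST)
cv2.imwrite("pics/c5.png",f("scene",295,280,80,70,10))
E
```

```text
t 14.025 gp along 59.28 F along -4.5 [-3.9 -3.8  7.1] tq [-1.06  1.79  1.48] cmd dir [ 0.019 -0.996  0.086]
```

View pics/c5.png

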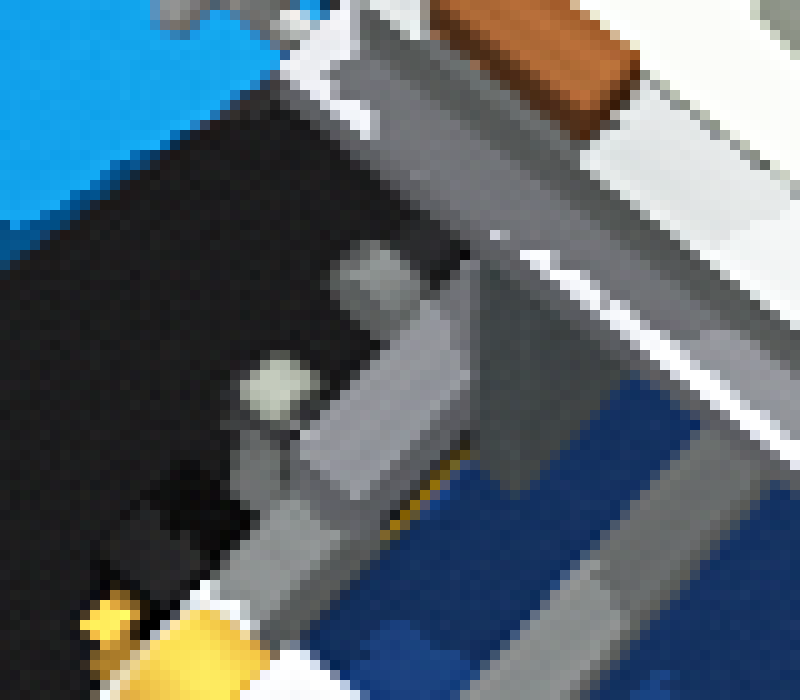

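The bolt head shows at scene (332,308.5) and the roller at (322.8,318.7), with a clear gap between them.

```bash
python3 - <<'E'
from h import *
u=np.array([.987,.161,0])
for p in((331.5,308.5),(332.5,308.)): print(((onz("scene",(322.8,318.7),.122)-onz("scene",p,.12))@u)*1e3-6)
E
```

```text
19.954794650150344
21.88689738635711
```

drive_tool([
  [[0.0001, -0.004, 0.0003, 0, 1], [0.0001, -0.004, 0.0003, 0, 1], [0.0001, -0.004, 0.0003, 0, 1], [0, -0.001, 0.0001, 0, 1]],
])

```text
t: 14.58
tool_pos: [0.6434, -0.0682, 0.2298]
ee_rot: [[0.138, -0.99, -0.026], [-0.725, -0.119, 0.679], [-0.675, -0.074, -0.734]]
wrist_force: [-6.5, -4.1, 8.1]
width: 0.0183
grasp_force: 48.9
```

```bash
python3 m.py
```

```text
t 14.575 gp along 71.42 F along -7.12 [-6.5 -4.1  8.1] tq [-1.04  2.19  1.92] cmd dir [ 0.019 -0.996  0.083]
```

drive_tool([
  [[0, -0.001, 0.0001, 0, 1], [0, -0.001, 0.0001, 0, 1]],
])

```text
t: 14.82
tool_pos: [0.6453, -0.0679, 0.2298]
ee_rot: [[0.137, -0.99, -0.026], [-0.725, -0.119, 0.678], [-0.675, -0.074, -0.734]]
wrist_force: [-6.2, -3.6, 7.2]
width: 0.0181
grasp_force: 48.8
```

```bash
python3 m.py
```

```text
t 14.825 gp along 73.27 F along -6.71 [-6.2 -3.6  7.2] tq [-1.1   2.17  1.92] cmd dir [ 0.019 -0.996  0.083]
```

drive_tool([
  [[0, -0.001, 0.0001, 0, 1], [0, -0.001, 0.0001, 0, 1]],
])

```text
t: 15.08
tool_pos: [0.6472, -0.0675, 0.2298]
ee_rot: [[0.137, -0.99, -0.026], [-0.725, -0.119, 0.678], [-0.675, -0.074, -0.734]]
wrist_force: [-6.5, -5.1, 7.2]
width: 0.0182
grasp_force: 48.8
```

drive_tool([
  [[0, -0.001, 0.0001, 0, 1]],
])

```text
t: 15.2
tool_pos: [0.6481, -0.0675, 0.2298]
ee_rot: [[0.137, -0.99, -0.027], [-0.725, -0.119, 0.678], [-0.675, -0.074, -0.734]]
wrist_force: [-6.9, -4.6, 6.6]
width: 0.0183
grasp_force: 48.5
```

drive_tool([
  [[0, -0.001, 0.0001, 0, 1]],
])

```text
t: 15.32
tool_pos: [0.6489, -0.0673, 0.2298]
ee_rot: [[0.137, -0.99, -0.028], [-0.725, -0.119, 0.678], [-0.675, -0.073, -0.734]]
wrist_force: [-8.4, -5.5, 7.3]
width: 0.0183
grasp_force: 48.4
```

drive_tool([
  [[0, -0.001, 0.0001, 0, 1]],
])

```text
t: 15.45
tool_pos: [0.6497, -0.0672, 0.2298]
ee_rot: [[0.137, -0.99, -0.029], [-0.725, -0.12, 0.678], [-0.675, -0.072, -0.734]]
wrist_force: [-9.4, -5.4, 8.2]
width: 0.0183
grasp_force: 48.4
```

```bash
python3 m.py
```

```text
t 15.45 gp along 77.41 F along -10.15 [-9.4 -5.4  8.2] tq [-1.17  2.59  2.34] cmd dir [ 0.019 -0.997  0.081]
```

Force is rising (7 → 10 N), so the roller is being pressed. I'll go in half-millimetre steps to the click.

drive_tool([
  [[0, -0.0005, 0, 0, 1]],
])

```text
t: 15.58
tool_pos: [0.65, -0.0672, 0.2298]
ee_rot: [[0.137, -0.99, -0.029], [-0.725, -0.12, 0.679], [-0.675, -0.072, -0.734]]
wrist_force: [-9.4, -5.0, 7.9]
width: 0.0181
grasp_force: 48.4
```

drive_tool([
  [[0, -0.0005, 0, 0, 1]],
])

```text
t: 15.7
tool_pos: [0.6504, -0.0671, 0.2298]
ee_rot: [[0.137, -0.99, -0.029], [-0.725, -0.12, 0.679], [-0.675, -0.072, -0.734]]
wrist_force: [-9.2, -5.9, 8.2]
width: 0.0182
grasp_force: 48.3
```

```bash
python3 m.py
```

```text
t 15.7 gp along 78.0 F along -10.07 [-9.2 -5.9  8.2] tq [-1.09  2.7   2.48] cmd dir [ 0.018 -0.997  0.08 ]
```

```bash
cat > r.py <<'E'
import cv2,numpy as np
from workcell import capture
def cen(a):
    a=a[308:328,312:332].astype(float);w=np.clip(a.min(2)-125,0,None)
    n,l,st,c=cv2.connectedComponentsWithStats((w>0).astype(np.uint8))
    d=[(np.linalg.norm(c[i]-[10.8,10.7]),i) for i in range(1,n) if st[i,4]>5];i=min(d)[1]
    yy,xx=np.nonzero(l==i);v=w[yy,xx];return round((xx*v).sum()/v.sum()+312,2),round((yy*v).sum()/v.sum()+308,2),len(xx)
print("start",cen(np.load("scene0.npz")["pixels"]),"now",cen(capture("scene")["pixels"]))
E
python3 r.py; python3 m.py
```

```text
start (np.float64(322.16), np.float64(318.15), 23) now (np.float64(321.17), np.float64(318.9), 29)
t 15.75 gp along 78.01 F along -9.96 [-9.1 -6.2  8.5] tq [-1.1   2.69  2.41] cmd dir [ 0.018 -0.997  0.08 ]
```

drive_tool([
  [[0, -0.0005, 0, 0, 1]],
])

```text
t: 15.88
tool_pos: [0.6507, -0.0671, 0.2298]
ee_rot: [[0.137, -0.99, -0.03], [-0.725, -0.12, 0.679], [-0.676, -0.071, -0.734]]
wrist_force: [-10.4, -4.5, 7.4]
width: 0.0178
grasp_force: 48.3
```

```bash
python3 r.py; python3 m.py
```

```text
start (np.float64(322.16), np.float64(318.15), 23) now (np.float64(321.0), np.float64(319.11), 29)
t 15.925 gp along 78.34 F along -10.8 [-10.   -5.6   8.4] tq [-1.08  2.71  2.45] cmd dir [ 0.018 -0.997  0.08 ]
```

drive_tool([
  [[0, -0.0005, 0, 0, 1]],
])

```text
t: 16.05
tool_pos: [0.6511, -0.067, 0.2298]
ee_rot: [[0.137, -0.99, -0.03], [-0.724, -0.121, 0.679], [-0.676, -0.071, -0.734]]
wrist_force: [-9.5, -4.8, 8.3]
width: 0.0184
grasp_force: 48.3
```

```bash
python3 r.py; python3 m.py
```

```text
start (np.float64(322.16), np.float64(318.15), 23) now (np.float64(320.88), np.float64(319.18), 29)
t 16.1 gp along 78.65 F along -10.1 [-9.3 -6.   8.4] tq [-1.11  2.86  2.63] cmd dir [ 0.018 -0.997  0.079]
```

The roller has moved back about 3 mm with no hop yet. Continuing.

drive_tool([
  [[0, -0.0005, 0, 0, 1]],
])

```text
t: 16.23
tool_pos: [0.6515, -0.067, 0.2298]
ee_rot: [[0.136, -0.99, -0.031], [-0.724, -0.121, 0.679], [-0.676, -0.07, -0.734]]
wrist_force: [-10.7, -5.3, 8.7]
width: 0.0178
grasp_force: 48.3
```

```bash
python3 r.py; python3 m.py
```

```text
start (np.float64(322.16), np.float64(318.15), 23) now (np.float64(320.88), np.float64(319.29), 28)
t 16.275 gp along 78.97 F along -11.53 [-10.8  -5.5   8.3] tq [-1.05  2.91  2.62] cmd dir [ 0.018 -0.997  0.079]
```

drive_tool([
  [[0, -0.0005, 0, 0, 1]],
])

```text
t: 16.4
tool_pos: [0.6519, -0.0669, 0.2298]
ee_rot: [[0.136, -0.99, -0.031], [-0.724, -0.121, 0.679], [-0.676, -0.07, -0.734]]
wrist_force: [-10.6, -5.5, 8.2]
width: 0.0182
grasp_force: 48.3
```

```bash
python3 r.py; python3 m.py
```

```text
start (np.float64(322.16), np.float64(318.15), 23) now (np.float64(320.71), np.float64(319.33), 28)
t 16.45 gp along 79.35 F along -11.04 [-10.4  -5.    9.1] tq [-1.1   2.78  2.51] cmd dir [ 0.018 -0.997  0.079]
```

drive_tool([
  [[0, -0.0005, 0, 0, 1]],
])

```text
t: 16.58
tool_pos: [0.6528, -0.0668, 0.2298]
ee_rot: [[0.136, -0.99, -0.029], [-0.725, -0.12, 0.679], [-0.676, -0.071, -0.734]]
wrist_force: [-9.1, -6.0, 7.4]
width: 0.0181
grasp_force: 49.2
```

```bash
python3 r.py; python3 m.py
```

```text
start (np.float64(322.16), np.float64(318.15), 23) now (np.float64(321.01), np.float64(318.29), 51)
t 16.625 gp along 80.46 F along -9.64 [-9.  -4.8  6.8] tq [-1.14  2.62  2.35] cmd dir [ 0.018 -0.997  0.08 ]
```

drive_tool([
  [[0, -0.0005, 0, 0, 1]],
])

```text
t: 16.75
tool_pos: [0.6532, -0.0667, 0.2298]
ee_rot: [[0.136, -0.99, -0.03], [-0.725, -0.12, 0.679], [-0.676, -0.071, -0.734]]
wrist_force: [-9.6, -5.5, 7.3]
width: 0.0179
grasp_force: 49.0
```

```bash
python3 r.py; python3 m.py
```

```text
start (np.float64(322.16), np.float64(318.15), 23) now (np.float64(320.95), np.float64(318.38), 49)
t 16.8 gp along 80.86 F along -10.41 [-9.7 -5.1  7.2] tq [-1.2   2.67  2.45] cmd dir [ 0.018 -0.997  0.08 ]
```

It clicked: the roller hopped up 1 px, the force dropped from 11 to 9.6 N and the dog hopped 1.1 mm, so it stands about 1 mm past the click. Before opening I'll unload the arm within the friction band.

drive_tool([
  [[0, 0.001, 0, 0, 1], [0, 0, 0, 0, 1]],
])

```text
t: 17.05
tool_pos: [0.6529, -0.0667, 0.2298]
ee_rot: [[0.137, -0.99, -0.027], [-0.725, -0.119, 0.678], [-0.675, -0.073, -0.734]]
wrist_force: [-7.0, -4.2, 7.7]
width: 0.0184
grasp_force: 50.6
```

```bash
python3 r.py; python3 m.py
```

```text
start (np.float64(322.16), np.float64(318.15), 23) now (np.float64(320.94), np.float64(318.38), 51)
t 17.1 gp along 80.81 F along -7.73 [-7.2 -3.9  6.5] tq [-1.14  2.3   2.03] cmd dir [ 0.018 -0.996  0.082]
```

drive_tool([
  [[0, 0.001, 0, 0, 1], [0, 0, 0, 0, 1]],
])

```text
t: 17.35
tool_pos: [0.6525, -0.0667, 0.2299]
ee_rot: [[0.137, -0.99, -0.025], [-0.725, -0.118, 0.678], [-0.675, -0.075, -0.734]]
wrist_force: [-4.8, -3.1, 7.0]
width: 0.0182
grasp_force: 52.1
```

```bash
python3 r.py; python3 m.py
```

```text
start (np.float64(322.16), np.float64(318.15), 23) now (np.float64(320.96), np.float64(318.37), 51)
t 17.4 gp along 80.79 F along -5.8 [-5.4 -3.1  6.6] tq [-1.14  1.89  1.67] cmd dir [ 0.019 -0.996  0.084]
```

drive_tool([
  [[0, 0.001, 0, 0, 1], [0, 0.0006, 0, 0, 1], [0, 0, 0, 0, 1]],
], newtons=20)

```text
t: 17.77
tool_pos: [0.6519, -0.0666, 0.2299]
ee_rot: [[0.138, -0.99, -0.021], [-0.726, -0.116, 0.678], [-0.674, -0.078, -0.735]]
wrist_force: [-1.2, -2.3, 6.4]
width: 0.0181
grasp_force: 54.5
```

```bash
python3 r.py; python3 m.py
```

```text
start (np.float64(322.16), np.float64(318.15), 23) now (np.float64(320.96), np.float64(318.38), 50)
t 17.825 gp along 80.75 F along -1.53 [-0.9 -3.8  5.4] tq [-1.13  1.37  1.13] cmd dir [ 0.02  -0.996  0.088]
```

drive_tool([
  [[0, 0, 0, 0, 0.5], [0, 0, 0, 0, 0.4], [0, 0, 0, 0, 0.2], [0, 0, 0, 0, 0.1], [0, 0, 0, 0, 0.1]],
])

```text
t: 18.45
tool_pos: [0.6529, -0.0657, 0.2288]
ee_rot: [[0.138, -0.99, -0.016], [-0.726, -0.112, 0.678], [-0.674, -0.082, -0.735]]
wrist_force: [0.3, 0.5, 0.7]
width: 0.0384
grasp_force: 0.0
```

```bash
python3 r.py; python3 m.py; python3 st.py
```

```text
start (np.float64(322.16), np.float64(318.15), 23) now (np.float64(320.96), np.float64(318.4), 49)
t 18.5 gp along 82.6 F along 0.27 [ 0.3 -0.4  0.3] tq [-1.36 -0.07 -0.05] cmd dir [ 0.019 -0.996  0.093]
{'t': 18.5, 'qpos': [-0.056, 0.642, 0.168, -0.784, -1.28, 0.508], 'tool_pos': [0.653, -0.066, 0.229], 'ee_rot': [[0.138, -0.99, -0.016], [-0.726, -0.112, 0.678], [-0.674, -0.082, -0.735]], 'wrist_force': [0.343, -0.4, 0.307], 'width': 0.038, 'grasp_force': 0.0}
```

Let go, and still clicked (roller unchanged). Backing straight out.

drive_tool([
  [[0, -0.001, -0.01, 0, 0.1], [0, -0.002, -0.02, 0, 0.1], [0, -0.002, -0.02, 0, 0.1], [0, -0.003, -0.03, 0, 0.1], [0, 0, -0.03, 0, 0.1], [0, 0, -0.03, 0, 0.1], [0, 0, 0, 0, 0.1], [0, 0, 0, 0, 0.1]],
])

```text
t: 19.5
tool_pos: [0.6627, -0.1599, 0.3321]
ee_rot: [[0.137, -0.99, -0.017], [-0.726, -0.112, 0.679], [-0.674, -0.081, -0.734]]
wrist_force: [1.0, -1.2, 0.2]
width: 0.0388
grasp_force: 0.0
```

```bash
python3 r.py; python3 m.py
python3 - <<'E'
from workcell import capture
import cv2
cv2.imwrite("pics/c6.png",cv2.resize(cv2.cvtColor(capture("scene")["pixels"],cv2.COLOR_RGB2BGR)[110:350,200:440],None,fx=2.5,fy=2.5))
E
```

```text
start (np.float64(322.16), np.float64(318.15), 23) now (np.float64(320.9), np.float64(318.44), 48)
t 19.55 gp along 77.04 F along 0.08 [ 0.1 -0.4 -0.6] tq [-1.39  0.02  0.02] cmd dir [ 0.018 -0.996  0.092]
```

View pics/c6.png

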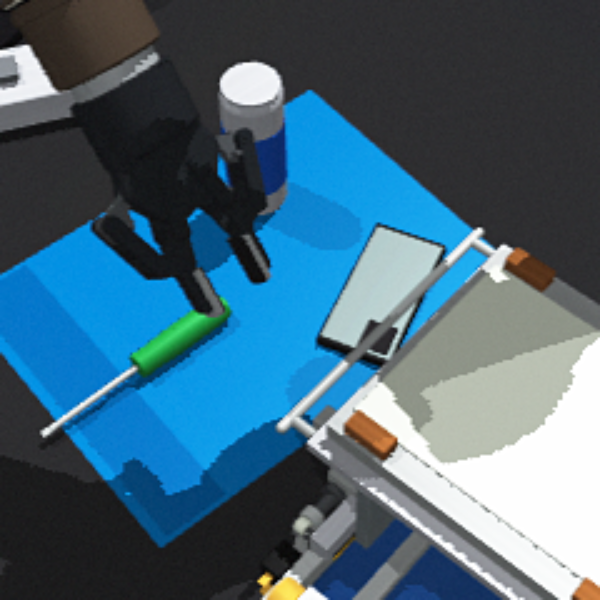

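The gripper hangs clear, the bolt stands against the hopped roller (crop ≈(305,522)), and the phone, screwdriver and can have not moved. Handing in.

```bash
python3 -c "from workcell import job_done;print(job_done())"
```

```text
the job is handed in; nothing more can be done
None
```

The trip dog stands about 1 mm past the click, with the switch clicked over and the gripper clear; the phone, screwdriver and can are where they were. I handed the job in at about 20 s; no verdict was returned.

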